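# Unlock the drying chamber, park its key and wedge the stuck lid off its seal

### The job

The little drying chamber has been vented but its hinged lid sticks to the seal. Pull the red locking key sideways out of the staple, hang it by its ring on the peg on the chamber's front and let go of it, so that it hangs freely; then push the orange wedge into the pry notch under the front edge of the lid until the lid just lifts off, 2 to 5 mm open at its front edge. Finish holding the wedge there in the gripper, with the lid resting on the wedge alone, and leave the timer, the beaker and the spanner where they are.

Things in the scene. Friction and masses are not known exactly. Their poses are not given: they have to be found in the camera images.
- chamber: blue-grey and aluminium drying chamber, immovable, 190 deep (x), 270 wide (y), 151 high with its lid. Origin on the bench under the middle of its front face; x points from the front into the chamber, y to the left seen from the front, z up; this frame is meant by 'chamber x, y, z'. Rim at z 135. A gauge 17 thick (y -85, z 38 to 86) and a vent knob 24 thick (y 0, z 55) stand out of the front
- staple (a point): middle of the staple's opening: chamber x -35, y 0, z 149. Steel loop of 7 mm bar standing in the plane y = 0 in front of the chamber, legs at x -23 and -47, underside of its top at z 156. It stands on a bracket at x -52 to 0, y -10 to 10, z 110 to 124. Same axes as the chamber
- lid (a joint): hinge of the aluminium lid, rad: 0 shut, grows as the front edge rises; 0.01 opens the front edge by 2 mm (2 to 5 mm: 0.010 to 0.026). The axis runs along y at chamber x 196, z 140. Lid 14 thick, underside z 137, ends at x 0; it weighs about 4 N at its front edge and falls shut. Its steel tongue (x -66 to 0, y -22 to 22, z 137 to 142) lies round the staple's legs and is held down by the key
- lid_lip (a point): lower front edge of the lid above the pry notch: chamber x 0, y -80, z 137 when shut; moves with the lid
- pry_notch (a point): middle of the front edge of the pry notch's floor: chamber x 0, y -80, z 130. The notch is a recess in the chamber's rim under the lid's edge, 34 wide (y), 55 deep (x); with the lid shut its mouth is 7 high. Same axes as the chamber
- peg (a point): point on the axis of the parking peg, 60 in front of the chamber's face: chamber x -60, y 110, z 122. The steel peg is 7 thick, leaves the face at z 106 and slopes up away from it at 15 degrees to its round end at x -83, z 128. Same axes as the chamber
- locking_key: red locking key, 80 g: ring of 7 mm bar, 31 across, hole 17, and a flat blade 9 thick (x), 12 high (z). Origin: centre of the ring; the hole runs along x; the blade along -y from y -14 to the tip at y -88. At the start it lies level on the lid's tongue, parallel to the chamber's axes, ring at chamber x -35, y 68, z 148, blade 20 past the staple; pulled 40 along +y it is out of the staple
- key_grip (a point): where to hold the key from above: middle of the blade 30 from the ring's centre (key y -30), pinched across its 9 mm thickness (along key x). Same axes as the key
- key_tip (a point): end of the key's blade, key y -88
- pry_wedge: orange plastic wedge, 70 g, 24 wide (y), lying flat. Origin on its underside below the middle of its ribbed grip block, 43 long (x -21 to 21), 38 high: hold it there across the 24 mm. The taper runs to the tip at x 85; its top rises 1 mm in 4 mm from 2.5 at the tip: 18 mm past the lid's edge it touches the shut lid, every further 4 mm lifts the edge 1 mm
- wedge_tip (a point): middle of the tip's lower edge: wedge x 85, z 0. Same axes as the wedge
- timer: white bench timer, 62 x 62 x 20, lying on the bench; bystander. Origin under its middle
- beaker: clear beaker, 66 across, 78 high, standing on the bench; bystander. Origin under its middle
- spanner: steel spanner, 25 x 128 x 8, lying on the bench along its y; bystander. Origin under its middle
Not all that is in view belongs to the job. Of the things that look like the pry_wedge, the larger one is meant.

How it is judged:
On the way:
1. the key hangs by its ring on the peg, blade down and clear of the bench, let go, and the lid is still shut (z of key_tip in the frame of peg below -0.06 m and height (world z) of key_tip above 0.008 m and y of locking_key in the frame of peg between -0.015 and 0.015 m and x of locking_key in the frame of peg between -0.016 and 0.06 m and z of locking_key in the frame of peg above -0.035 m and contact force between the fingers and locking_key below 0.1 N and value of joint lid below 0.004 rad), for 0.3 s.
At the end, for the whole second after the job is handed in: the lid's front edge is 1.6 to 6.2 mm open and rests on the wedge, which the gripper holds still in the pry notch; robot and key do not touch the lid; the key hangs at rest by its ring on the peg, blade down, clear of the bench and of the fingers (value of joint lid between 0.008 and 0.032 rad and contact force between pry_wedge and lid above 1 N and contact force between the fingers and pry_wedge above 2 N and contact force between each of the arm, the fingers, locking_key and lid below 0.3 N and x of wedge_tip in the frame of pry_notch above 0.01 m and linear speed of pry_wedge below 0.02 m/s and z of key_tip in the frame of peg below -0.06 m and height (world z) of key_tip above 0.008 m and y of locking_key in the frame of peg between -0.015 and 0.015 m and x of locking_key in the frame of peg between -0.016 and 0.06 m and z of locking_key in the frame of peg above -0.035 m and contact force between the fingers and locking_key below 0.1 N and linear speed of locking_key below 0.06 m/s); the arm keeps its last pose, push and grip.
It fails at once if the lid is thrown open by more than about 12 mm at its front edge (value of joint lid above 0.06 rad).
It fails at once if the timer, the beaker or the spanner is moved by more than 3 cm (distance of any of timer, beaker, spanner from where it was at the start of the episode above 0.03 m).
It also fails if it takes over 58 s, if anything falls off the work surface, if the arm or the gripper's body presses on something with over 40 N, if the wrist force passes 120 N, or if a joint passes its speed limit or range.

### The arm

A 7-joint arm with a two-finger parallel gripper is mounted at the origin on a cart in front of the work surface, level with it; the furniture and walls round the work are solid. World frame = base frame: x ahead of the robot, y to its left, z up, the work surface at z = 0. Lengths are in m, angles in rad, forces in N, time in s.
With the tool pointing down it reaches from about 0.35 to 0.9 m from the base axis. Payload 7.2 kg.
Tool frame: the origin (TCP) lies midway between the tips of the shut fingers; the grasp point (between the pads) lies 19 mm behind it (bot.grasp_offset is the distance from the TCP to the grasp point, in m); z points along the fingers, y is the line along which they close (so a half turn about z gives the same grasp; the last joint's range is limited). The gripper opens to 85 mm and grips with 20 to 120 N. Pads are 22 mm wide; open, the fingers measure 114 mm over their backs; the gripper's body (76 mm by 85 mm) begins 54 mm behind the grasp point. The pads swing forward as they close: fully open they stand 13 mm farther back than shut.
Start: joints at [1.211, 0.411, -0.013, 1.596, 0.006, 1.134, -0.082], TCP at [0.18, -0.599, 0.231] pointing down, gripper open.
Joint ranges: [-2.95, 2.95], [-0.29, 1.99], [-1.47, 1.44], [0.14, 2.54], [-1.03, 4.17], [0.13, 1.85], [-2.86, 2.86]. Speed limits (rad/s): [2.39, 2.39, 3.01, 3.01, 3.14, 3.14, 3.14].

### API

Orientations are given as a unit quaternion [x, y, z, w].
In Python, from station import bot gives the robot as it stands. The module is installed in compiled form; this text tells all that it offers.
- The arm moves only by the tool move_arm, never from a script. Its argument "commands" is a list of rows, each an object with "fingers": the finger opening in m, from 0 to 0.0854; "dp": the shift along the tool's x, y, z in fractions of the full range, 1 being 75 cm, a list of three; "spin": the turn about the tool's z in normalised numbers (1 is 180 degrees). In form: [{"fingers": fingers, "dp": [dx, dy, dz], "spin": spin}, ...]. A call has 1 to 10 rows; each row is the pose to reach, as a shift and turn from the pose commanded when the call began, along the tool's axes at that moment; what a row does not reach only later rows make up. A row lasts 1/10 s, in which the tool goes at most 50 mm and 8.59 degrees, less where a joint would pass 70% of its speed; a pose out of reach is approached as far as the arm can. A call with a gripper value outside its range is refused whole. The fingers move at their own pace and stop on an object; the grip force is fixed at half the most. Time passes only in rows, so rows that repeat a pose let the fingers close. It gives the time, the measured TCP pose, the force, the opening and the grip force at its end, in the units of the state.
- bot.get_obs(): the state, without advancing time (a new reading comes with each control period).
- bot.get_image(name): name is "scene" or "side" or "wrist"; returns a dict with "image" (420x560x3 uint8, blue, green, red), "range_z" (420x560 float32, m along the optical axis (not along the pixel's ray), 0 where there is no reading), "K" (3x3 intrinsics, pixels), "rvec" (rotation vector, rad) and "tvec" (3), from world to camera coordinates, as OpenCV has them; the wrist camera has in their place "mount" (4x4, takes a point from camera to tool coordinates, whose origin is the TCP and whose axes are the flange's). Camera axes: x right, y down, z forward; pixel columns grow to the right and rows downward; lengths in m; the calibration is good to about 2 mm. The wrist camera is an equidistant fisheye: a pixel r from the principal point sees the ray r / f radians off the axis. A picture is of the moment at which its call begins: read the wrist's pose just before it.
- bot.hand_in(): hands the job in; it is judged then, once.
The state is a dict: "t": time; "joint_positions": joint angles; "joint_velocities": joint speeds; "joint_torque": joint torques, N m; "eef_pos": TCP position; "orientation": TCP orientation; "contact_force": force on the tool from outside, world axes, zero at the start; "torque": the same for the moment, N m; "width": finger opening in m; "grip_force": force on a finger pad.
Only numpy, scipy, OpenCV 4.12 (cv2) and the standard library are available. Lean on these libraries where they do the work, as an engineer would, in place of code of your own. Each camera call takes 0.05 s, during which the arm holds its last target. There are 200 camera calls.

## Working session

There is one attempt and no reset: what is moved stays moved. The work goes in short steps, Python scripts to look and compute and a tool call to move; the robot and the scene stay as the last step left them, time stands still between calls to the robot, and variables do not carry over. Pictures are saved under pics/ and viewed, at most 10 in all, crops included, and the job is handed in when it is done.

Besides the shell and the picture viewer there is one more tool, called after "Request:" in YAML: its name, and indented under it one key for each argument. move_arm: Moves the arm, as the interface text tells. Its arguments: {"type":"object","properties":{"commands":{"type":"array"}},"required":["commands"]}

```bash
mkdir -p pics; cat > h.py <<'E'
import numpy as np,cv2
from station import bot
from scipy.spatial.transform import Rotation as R
def grab(n):
    d=bot.get_image(n); np.savez(f'{n}.npz',**{k:np.array(v) for k,v in d.items()}); return d
def pts(d):
    z=np.array(d['range_z']);K=np.array(d['K']);h,w=z.shape
    v,u=np.mgrid[:h,:w]
    c=np.stack([(u-K[0,2])/K[0,0]*z,(v-K[1,2])/K[1,1]*z,z],-1)
    Rm=cv2.Rodrigues(np.array(d['rvec'],float))[0]
    p=(c-np.array(d['tvec'],float).ravel())@Rm
    p[z==0]=np.nan
    return p
E
python3 - <<'E'
from h import *
o=bot.get_obs();print({k:np.round(v,3) for k,v in o.items()})
a=grab('scene');b=grab('side')
for n,d in(('scene',a),('side',b)):
    cv2.imwrite(f'pics/{n}0.png',cv2.resize(d['image'],(800,600),interpolation=cv2.INTER_CUBIC))
    Rm=cv2.Rodrigues(d['rvec'])[0];print(n,d['K'][0,0],(-Rm.T@np.ravel(d['tvec'])).round(3),Rm[2].round(2))
E
```

```text
{'t': np.float64(0.0), 'joint_positions': array([ 1.211,  0.412, -0.013,  1.597,  0.006,  1.134, -0.082]), 'joint_velocities': array([ 0.001, -0.002,  0.   , -0.   , -0.   ,  0.   ,  0.001]), 'joint_torque': array([-1.0000e-03, -6.0063e+01,  6.8200e-01, -2.9941e+01,  1.4000e-02,
        1.1000e-02,  0.0000e+00]), 'eef_pos': array([ 0.18 , -0.598,  0.23 ]), 'orientation': array([ 0.989,  0.145, -0.   , -0.001]), 'contact_force': array([ 0.48 , -0.363, -1.293]), 'torque': array([ 0.02 , -0.015,  0.023]), 'grip_force': np.float64(0.0), 'width': np.float64(0.085)}
scene 524.3138260687731 [-0.245 -0.454  1.104] [ 0.59  0.35 -0.73]
side 419.50510695424845 [ 0.512 -0.395  0.923] [ 0.04  0.48 -0.88]
```

View pics/scene0.png

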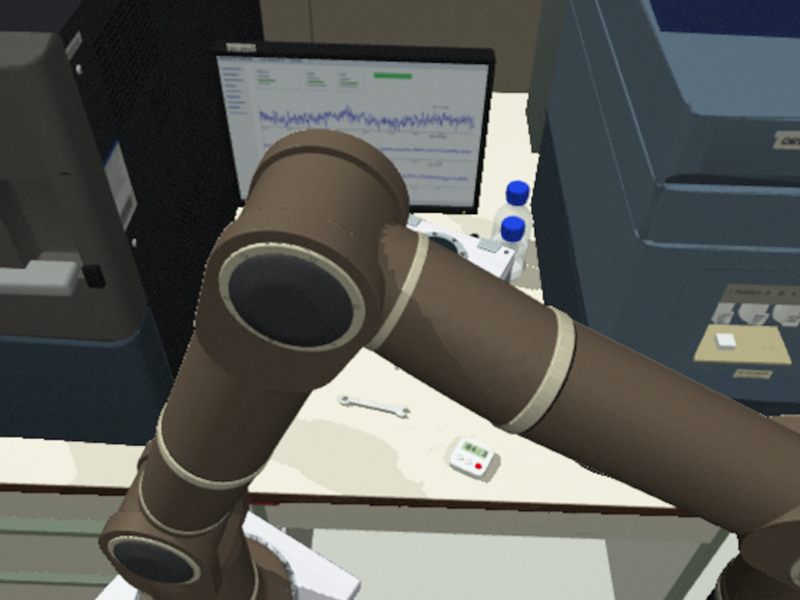

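View pics/side0.png

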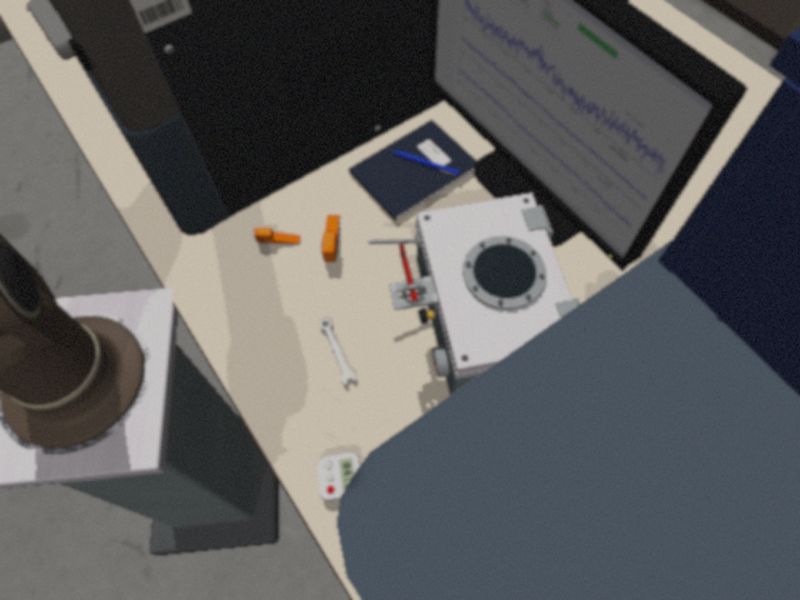

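The side view shows the chamber (lid corners about (420,213), (530,197), (455,370)), the red key (405,250)–(414,295), the peg (393,241), two orange wedges (277,237) and (331,240), the spanner (338,352) and the timer (337,475). The scene view is mostly blocked by the arm.

```bash
cat > m.py <<'E'
from h import *
d=np.load('side.npz');p=pts(d);im=d['image'];hsv=cv2.cvtColor(im,cv2.COLOR_BGR2HSV)
def rep(n,m):
    q=p[m&~np.isnan(p[...,0])]
    r=cv2.minAreaRect((q[:,:2]*1000).astype(np.float32))
    print(n,len(q),'rect',np.round(r[0],1),np.round(r[1],1),round(r[2],1),'zq',np.nanpercentile(q[:,2],[5,50,95]).round(4))
    return q
org=((hsv[...,0]<20)&(hsv[...,0]>8)&(hsv[...,1]>180)&(hsv[...,2]>90)).astype(np.uint8)
n,l,s,c=cv2.connectedComponentsWithStats(org)
for i in range(1,n):
    if s[i,4]>30:
        q=rep(('org',c[i].round()),l==i)
        hi=q[q[:,2]>q[:,2].max()-.006]
        print(' high part mean',hi.mean(0).round(4), 'all mean',q.mean(0).round(4))
red=((hsv[...,0]<6)|(hsv[...,0]>174))&(hsv[...,1]>150)&(p[...,2]>.1)
q=rep('red',red); print(q[np.argsort(q[:,1])][::10].round(3))
# lid top
lid=(abs(p[...,2]-.151)<.006)&(p[...,0]>.5)&(hsv[...,1]<60)&(p[...,0]<1.1)
n,l,s,c=cv2.connectedComponentsWithStats(lid.astype(np.uint8))
i=1+np.argmax(s[1:,4]);q=rep(('lid',c[i],s[i]),l==i)
u=l==i
ed=[]
for r in range(150,255,5):
    cs=np.where(u[r])[0]
    if len(cs): ed.append((r,cs[0],*p[r,cs[0]].round(4)))
print(*ed,sep='\n')
E
python3 m.py
```

```text
('org', array([231., 166.])) 234 rect [435.3 229.9] [103.7  21.7] 84.2 zq [0.0048 0.0343 0.04  ]
 high part mean [0.4321 0.1986 0.0379] all mean [0.4336 0.2168 0.0256]
('org', array([193., 166.])) 185 rect [335.4 238.1] [16.2 71.9] 87.1 zq [0.0033 0.0133 0.0293]
 high part mean [0.3129 0.2393 0.0278] all mean [0.3329 0.2367 0.0154]
red 68 rect [557.7  55.3] [ 7.  91.2] 5.4 zq [0.1504 0.1544 0.1579]
[[0.56  0.01  0.155]
 [0.563 0.015 0.157]
 [0.561 0.022 0.157]
 [0.556 0.047 0.154]
 [0.557 0.06  0.152]
 [0.554 0.071 0.151]
 [0.553 0.084 0.151]]
('lid', array([343.5618888 , 193.74713607]), array([ 292,  135,  114,  124, 7158], dtype=int32)) 7158 rect [694.9  41.4] [200.  271.7] 5.6 zq [0.1488 0.1512 0.1553]
(150, np.int64(292), np.float64(0.5833), np.float64(0.1611), np.float64(0.1502))
(155, np.int64(293), np.float64(0.5842), np.float64(0.1489), np.float64(0.1479))
(160, np.int64(295), np.float64(0.5868), np.float64(0.1325), np.float64(0.1514))
(165, np.int64(296), np.float64(0.5877), np.float64(0.1208), np.float64(0.1488))
(170, np.int64(297), np.float64(0.5881), np.float64(0.106), n
[... 612 characters left out ...]
(0.5977), np.float64(0.0076), np.float64(0.1465))
(215, np.int64(309), np.float64(0.6001), np.float64(-0.0056), np.float64(0.1488))
(220, np.int64(310), np.float64(0.6003), np.float64(-0.0185), np.float64(0.1512))
(225, np.int64(311), np.float64(0.6013), np.float64(-0.0283), np.float64(0.1476))
(230, np.int64(313), np.float64(0.6036), np.float64(-0.041), np.float64(0.15))
(235, np.int64(314), np.float64(0.6041), np.float64(-0.052), np.float64(0.1495))
(240, np.int64(315), np.float64(0.6049), np.float64(-0.0619), np.float64(0.1468))
(245, np.int64(317), np.float64(0.6069), np.float64(-0.075), np.float64(0.1514))
(250, np.int64(318), np.float64(0.6075), np.float64(-0.0852), np.float64(0.1499))
```

```bash
cat >> h.py <<'E'
C0=np.array([.5965,.032]);YAW=np.radians(5.6)
def ch(x,y,z=0):
    c,s=np.cos(YAW),np.sin(YAW); return np.array([C0[0]+c*x-s*y,C0[1]+s*x+c*y,z])
def todp(target,th=None):
    "target TCP world -> dp in current tool axes, and spin to bring tool x to azimuth th (deg)"
    o=bot.get_obs();Rm=R.from_quat(o['orientation']).as_matrix()
    dp=Rm.T@(np.array(target)-o['eef_pos'])
    cur=np.degrees(np.arctan2(Rm[1,0],Rm[0,0]))
    sp=None if th is None else -((th-cur+180)%360-180)
    print('cur',np.round(o['eef_pos'],4),'th',round(cur,2),'dp',dp.round(4),'spin',None if sp is None else np.radians(sp).round(4))
E
python3 - <<'E'
from h import *
for n,P in(('scene',[(540,300),(690,260),(640,230),(660,400),(560,200),(690,130),(160,380),(130,300)]),('side',[(350,500),(400,450),(660,260),(345,540),(500,400),(700,500)])):
    p=pts(np.load(n+'.npz'))
    for u,v in P: print(n,u,v,p[int(v*.7),int(u*.7)].round(3))
print(ch(-.035,.038),ch(-.035,.068))
todp([*ch(-.06,.04)[:2],.30],95.6)
E
```

```text
scene 540 300 [ 0.849 -0.139 -0.004]
scene 690 260 [ 0.528 -0.404  0.486]
scene 640 230 [ 0.511 -0.34   0.517]
scene 660 400 [ 0.104 -0.447  0.707]
scene 560 200 [ 0.874 -0.128  0.235]
scene 690 130 [ 0.488 -0.359  0.676]
scene 160 380 [0.205 0.269 0.135]
scene 130 300 [0.2   0.265 0.328]
side 350 500 [ 0.494 -0.356  0.697]
side 400 450 [ 0.515 -0.34   0.7  ]
side 660 260 [ 0.631 -0.274  0.707]
side 345 540 [ 0.492 -0.369  0.699]
side 500 400 [ 0.555 -0.325  0.7  ]
side 700 500 [ 0.619 -0.369  0.7  ]
[0.55795889 0.06640324 0.        ] [0.5550314  0.09626006 0.        ]
cur [ 0.1796 -0.5982  0.2305] th 16.72 dp [ 0.5294 -0.5345 -0.0687] spin -1.3767
```

Units first: shifts go in shares of 75 cm and turns go in shares of 180 degrees. So -0.535 m / 0.75 = -0.7133, 0.53 m / 0.75 = 0.7067, -1.377 rad / 3.1416 = -0.4383.

Request:
move_arm:
  commands:
    - {"fingers":0.026,"dp":[0.3533,-0.356,-0.0933],"spin":-0.2196}
    - {"fingers":0.026,"dp":[0.3533,-0.356,-0.0933],"spin":-0.2196}
    - {"fingers":0.026,"dp":[0.3533,-0.356,-0.0933],"spin":-0.2196}
    - {"fingers":0.026,"dp":[0.7067,-0.7133,-0.0933],"spin":-0.4383}
    - {"fingers":0.026,"dp":[0.7067,-0.7133,-0.0933],"spin":-0.4383}
    - {"fingers":0.026,"dp":[0.7067,-0.7133,-0.0933],"spin":-0.4383}
    - {"fingers":0.026,"dp":[0.7067,-0.7133,-0.0933],"spin":-0.4383}
    - {"fingers":0.026,"dp":[0.7067,-0.7133,-0.0933],"spin":-0.4383}
    - {"fingers":0.026,"dp":[0.7067,-0.7133,-0.0933],"spin":-0.4383}
    - {"fingers":0.026,"dp":[0.7067,-0.7133,-0.0933],"spin":-0.4383}

```text
t: 1.1
eef_pos: [0.4134, -0.1583, 0.2834]
orientation: [0.67, 0.743, -0.0, 0.0]
contact_force: [1.4, -0.8, -0.7]
width: 0.0259
grip_force: 0.0
```

```bash
python3 -c "
from h import *
todp([*ch(-.06,.04)[:2],.30],95.6)"
```

```text
cur [ 0.4134 -0.1583  0.2834] th 95.91 dp [ 0.2108  0.142  -0.0167] spin 0.0054
```

To row units: 0.211 m / 0.75 = 0.2813, 0.142 m / 0.75 = 0.1893, 0.005 rad / 3.1416 = 0.0016.

Request:
move_arm:
  commands:
    - {"fingers":0.026,"dp":[0.2813,0.1893,-0.0227],"spin":0.0016}
    - {"fingers":0.026,"dp":[0.2813,0.1893,-0.0227],"spin":0.0016}
    - {"fingers":0.026,"dp":[0.2813,0.1893,-0.0227],"spin":0.0016}
    - {"fingers":0.026,"dp":[0.2813,0.1893,-0.0227],"spin":0.0016}
    - {"fingers":0.026,"dp":[0.2813,0.1893,-0.0227],"spin":0.0016}
    - {"fingers":0.026,"dp":[0.2813,0.1893,-0.0227],"spin":0.0016}
    - {"fingers":0.026,"dp":[0.2813,0.1893,-0.0227],"spin":0.0016}
    - {"fingers":0.026,"dp":[0.2813,0.1893,-0.0227],"spin":0.0016}
    - {"fingers":0.026,"dp":[0.2813,0.1893,-0.0227],"spin":0.0016}

```text
t: 2.0
eef_pos: [0.5334, 0.0617, 0.3]
orientation: [0.674, 0.738, -0.001, 0.0]
contact_force: [0.1, 0.7, -0.5]
width: 0.026
grip_force: 0.0
```

```bash
cat >> h.py <<'E'
def wgrab():
    o=bot.get_obs(); d=bot.get_image('wrist')
    Rt=R.from_quat(o['orientation']).as_matrix(); T=np.eye(4);T[:3,:3]=Rt;T[:3,3]=o['eef_pos']
    d['T']=T@np.array(d['mount']); np.savez('wrist.npz',**{k:np.array(v) for k,v in d.items()}); return d
def wpts(d):
    K=d['K'];z=d['range_z'];h,w=z.shape;v,u=np.mgrid[:h,:w]
    a=(u-K[0,2])/K[0,0];b=(v-K[1,2])/K[1,1];r=np.hypot(a,b)+1e-9
    s=np.where(r<1.5,np.tan(np.minimum(r,1.5))/r,np.nan)
    c=np.stack([a*s*z,b*s*z,z],-1);p=c@d['T'][:3,:3].T+d['T'][:3,3]; p[z==0]=np.nan; return p
E
python3 - <<'E'
from h import *
d=wgrab();cv2.imwrite('pics/w1.png',cv2.resize(d['image'],(800,600),interpolation=cv2.INTER_CUBIC))
print(d['K'],d['T'].round(3),bot.get_obs()['eef_pos'])
E
```

```text
[[325.1922621    0.         279.67018777]
 [  0.         325.1922621  205.73581722]
 [  0.           0.           1.        ]] [[ 0.996  0.086  0.025  0.527]
 [ 0.09  -0.957 -0.276  0.133]
 [ 0.     0.277 -0.961  0.443]
 [ 0.     0.     0.     1.   ]] [0.53341319 0.06183975 0.30020858]
```

View pics/w1.png

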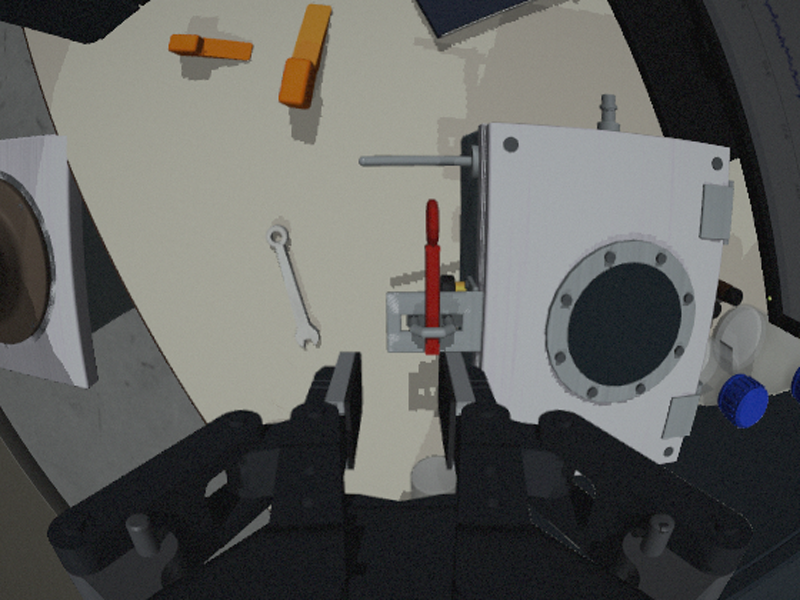

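The wrist view shows the key's ring end at (432,200) and blade tip at (432,353), the peg from (360,160) to (470,160), the lid's front-left top corner at (489,124), the wedge block at (296,82), and the spanner at (293,285).

```bash
python3 - <<'E'
from h import *
d=dict(np.load('wrist.npz'));p=wpts(d);hsv=cv2.cvtColor(d['image'],cv2.COLOR_BGR2HSV)
def tochamber(q):
    c,s=np.cos(YAW),np.sin(YAW);e=q[...,:2]-C0; return np.stack([c*e[...,0]+s*e[...,1],-s*e[...,0]+c*e[...,1],q[...,2]],-1)*1000
def ray(u,v,z):
    K=d['K'];a=(u*.7-K[0,2])/K[0,0];b=(v*.7-K[1,2])/K[1,1];r=np.hypot(a,b)
    w=d['T'][:3,:3]@np.array([a/r*np.sin(r),b/r*np.sin(r),np.cos(r)]);o=d['T'][:3,3];return o+w*(z-o[2])/w[2]
for n,u,v,z in[('ringfar',432,200,.148),('tip',432,353,.154),('pegtip',359,160,.128),('pegbase',470,160,.106),('lidcornerFL',489,124,.151),('lidfront',484,300,.151),('stapleL',420,330,.163),('stapleR',458,330,.163),('tongueFL',388,292,.142),('tongueFR',387,352,.142)]:
    q=ray(u,v,z);print(n,q.round(4),'ch',tochamber(q).round(1),'rng',p[int(v*.7),int(u*.7)].round(4))
red=((hsv[...,0]<6)|(hsv[...,0]>174))&(hsv[...,1]>150)&(p[...,2]>.1)
ys,xs=np.where(red)
for r in range(ys.min(),ys.max()+1,8):
    c=np.where(red[r])[0]
    if len(c): print(r,c[0],c[-1],tochamber(np.nanmean(p[r,c],0)).round(1))
lid=(abs(p[...,2]-.151)<.004)&(p[...,0]>.5)&(hsv[...,1]<60)&(p[...,0]<1.1)
n,l,s,c=cv2.connectedComponentsWithStats(lid.astype(np.uint8));i=1+np.argmax(s[1:,4])
e=np.array([[*p[r,np.where(l[r]==i)[0][0]]] for r in range(100,230,4) if (l[r]==i).any()])
f=np.polyfit(e[:,1],e[:,0],1);print('front x=',f,np.degrees(np.arctan(-f[0])),np.std(e[:,0]-np.polyval(f,e[:,1])),tochamber(e)[::6].round(1))
org=((hsv[...,0]<20)&(hsv[...,0]>8)&(hsv[...,1]>180)&(hsv[...,2]>90)).astype(np.uint8)
n,l,s,c=cv2.connectedComponentsWithStats(org)
for i in range(1,n):
    if s[i,4]>100:
        q=p[l==i];q=q[~np.isnan(q[:,0])];print(c[i],s[i],cv2.minAreaRect((q[:,:2]*1000).astype(np.float32)),q[q[:,2]>q[:,2].max()-.005].mean(0))
        t=q[q[:,2]>.034]
        if len(t)>20:print('blocktop',cv2.minAreaRect((t[:,:2]*1000).astype(np.float32)))
E
```

```text
ringfar [0.5492 0.1119 0.148 ] ch [-39.3  84.1 148. ] rng [0.5489 0.1118 0.1477]
tip [0.5598 0.0105 0.154 ] ch [-38.7 -17.8 154. ] rng [0.5591 0.0116 0.1563]
pegtip [0.4993 0.1332 0.128 ] ch [-86.8 110.2 128. ] rng [0.4993 0.1332 0.1305]
pegbase [0.577  0.1409 0.106 ] ch [ -8.8 110.3 106. ] rng [0.576  0.1408 0.1127]
lidcornerFL [0.5799 0.1642 0.151 ] ch [ -3.6 133.2 151. ] rng [6.069e-01 1.812e-01 4.000e-04]
lidfront [0.5905 0.05   0.151 ] ch [ -4.2  18.5 151. ] rng [0.5914 0.0477 0.1429]
stapleL [0.5492 0.0297 0.163 ] ch [-47.3   2.4 163. ] rng [0.5492 0.0301 0.1612]
stapleR [0.5737 0.0318 0.163 ] ch [-22.7   2.1 163. ] rng [ 6.001e-01 -2.580e-02 -3.000e-04]
tongueFL [0.5266 0.0472 0.142 ] ch [-68.1  22.  142. ] rng [0.526  0.0475 0.1415]
tongueFR [0.5295 0.0034 0.142 ] ch [-69.5 -21.9 142. ] rng [ 5.294e-01 -5.740e-02 -3.000e-04]
140 301 303 [-39.7  84.2 148.7]
148 299 305 [-40.1  77.6 155.7]
156 299 306 [-39.7  70.4 155.4]
164 299 306 [-39.5  63.4 157.1]
172 298 306 [-39.7  55.2 151.5]
180 298 305 [-40.2  47.8 151.9]
188 298 306 [-39.7  40.4 152.4]
196 298 307 [-39.2  33.  153.1]
[... 338 characters left out ...]
9]
 [ -4.2   7.9 149.1]]
[212.6705298   38.15728477] [ 195    3   37   71 1208] ((431.47833251953125, 232.37649536132812), (104.72352600097656, 23.62115478515625), 84.44702911376953) [0.42861036 0.2008457  0.03829208]
blocktop ((428.3944396972656, 201.41091918945312), (42.26548385620117, 22.637056350708008), 83.23787689208984)
[127.95909091  29.74090909] [118  24  21  12 220] ((309.9822692871094, 243.2681884765625), (16.88266372680664, 30.325403213500977), 86.05943298339844) [0.31060079 0.24263486 0.02877937]
[158.11298077  34.13701923] [140  27  37  15 416] ((348.6559753417969, 238.6831512451172), (17.760311126708984, 47.58167266845703), 83.36820983886719) [0.3292526  0.2403082  0.01382368]
```

```bash
python3 - <<'E'
from h import *
d=grab('scene');p=pts(d);hsv=cv2.cvtColor(d['image'],cv2.COLOR_BGR2HSV)
cv2.imwrite('pics/scene1.png',cv2.resize(d['image'],(800,600),interpolation=cv2.INTER_CUBIC))
org=((hsv[...,0]<20)&(hsv[...,0]>8)&(hsv[...,1]>180)&(hsv[...,2]>90)).astype(np.uint8)
n,l,s,c=cv2.connectedComponentsWithStats(org)
for i in range(1,n):
    if s[i,4]>100:
        q=p[l==i];q=q[~np.isnan(q[:,0])];print(c[i],s[i],cv2.minAreaRect((q[:,:2]*1000).astype(np.float32)),q[q[:,2]>q[:,2].max()-.005].mean(0))
red=((hsv[...,0]<6)|(hsv[...,0]>174))&(hsv[...,1]>150)&(p[...,2]>.1)&(p[...,0]>.45)&(p[...,0]<.65)
q=p[red];
if len(q): print(cv2.minAreaRect((q[:,:2]*1000).astype(np.float32)),q.mean(0))
lid=(abs(p[...,2]-.151)<.004)&(p[...,0]>.5)&(hsv[...,1]<60)&(p[...,0]<1.1)
n,l,s,c=cv2.connectedComponentsWithStats(lid.astype(np.uint8));i=1+np.argmax(s[1:,4]);print(s[i])
q=p[l==i];print(cv2.minAreaRect((q[:,:2]*1000).astype(np.float32)))
E
```

```text
[196.16117216 248.05860806] [184 239  24  20 273] ((280.59954833984375, 59.20039367675781), (506.7896728515625, 55.09422302246094), 46.22176742553711) [ 0.0887334  -0.10547435  0.56926994]
((554.0350952148438, 57.10216522216797), (12.77072525024414, 100.93870544433594), 5.131162166595459) [0.55183918 0.06226961 0.14859586]
[ 242  147  119   74 3417]
((689.0420532226562, 37.946685791015625), (199.02914428710938, 270.47686767578125), 5.6640167236328125)
```

View pics/scene1.png

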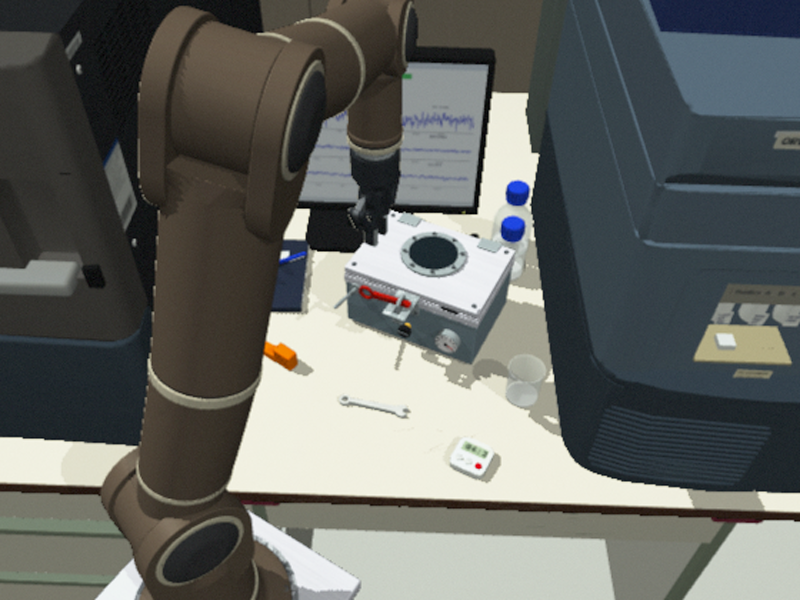

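The scene view, now unobstructed, confirms the layout: key from (365,292) to (405,302), peg at (345,298), beaker (525,380), timer (472,457). It also agrees better with the wrist camera, so I'm averaging the chamber origin to (0.593, 0.031).

```bash
sed -i 's/C0=np.array(.*);YAW/C0=np.array([.593,.031]);YAW/' h.py; python3 -c "
from h import *
todp([*ch(-.035,.040)[:2],.129],95.6)"
```

```text
cur [0.5335 0.062  0.3003] th 95.19 dp [0.0036 0.0212 0.1713] spin -0.0072
```

To row units: 0.171 m / 0.75 = 0.228, 0.04 m / 0.75 = 0.0533, -0.007 rad / 3.1416 = -0.0022.

Request:
move_arm:
  commands:
    - {"fingers":0.022,"dp":[0.0053,0.028,0.0533],"spin":-0.0022}
    - {"fingers":0.022,"dp":[0.0053,0.028,0.1067],"spin":-0.0022}
    - {"fingers":0.022,"dp":[0.0053,0.028,0.1467],"spin":-0.0022}
    - {"fingers":0.022,"dp":[0.0053,0.028,0.1733],"spin":-0.0022}
    - {"fingers":0.022,"dp":[0.0053,0.028,0.1933],"spin":-0.0022}
    - {"fingers":0.022,"dp":[0.0053,0.028,0.2133],"spin":-0.0022}
    - {"fingers":0.022,"dp":[0.0053,0.028,0.228],"spin":-0.0022}
    - {"fingers":0.022,"dp":[0.0053,0.028,0.228],"spin":-0.0022}

```text
t: 2.9
eef_pos: [0.5537, 0.0693, 0.1282]
orientation: [0.671, 0.741, -0.001, -0.0]
contact_force: [0.5, 0.8, -0.0]
width: 0.0223
grip_force: 0.0
```

```bash
python3 -c "
from h import *
o=bot.get_obs();print(o['contact_force'],o['torque']);todp([*ch(-.035,.040)[:2],.129],95.6)
d=wgrab();cv2.imwrite('pics/w2.png',cv2.resize(d['image'],(800,600),interpolation=cv2.INTER_CUBIC))"
```

```text
[ 0.45731801  0.79476285 -0.0084899 ] [ 0.00969668 -0.00265606 -0.05511363]
cur [0.5537 0.0693 0.1282] th 95.72 dp [-0.0019  0.0003 -0.0008] spin 0.002
```

View pics/w2.png

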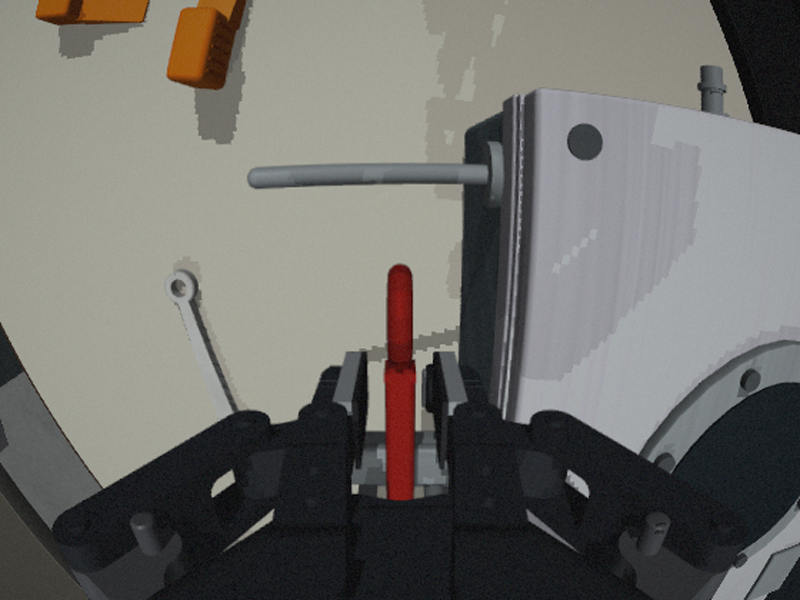

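The key (x≈400) sits midway between the pads (365 and 435). Closing on it.

Request:
move_arm:
  commands:
    - {"fingers":0.0,"dp":[0,0,0],"spin":0}
    - {"fingers":0.0,"dp":[0,0,0],"spin":0}
    - {"fingers":0.0,"dp":[0,0,0],"spin":0}
    - {"fingers":0.0,"dp":[0,0,0],"spin":0}

```text
t: 3.35
eef_pos: [0.5549, 0.0699, 0.13]
orientation: [0.671, 0.742, 0.001, 0.001]
contact_force: [0.6, 0.2, 3.1]
width: 0.0078
grip_force: 59.0
```

Request:
move_arm:
  commands:
    - {"fingers":0.0,"dp":[0.0053,0,0],"spin":0}
    - {"fingers":0.0,"dp":[0.0133,0,0],"spin":0}
    - {"fingers":0.0,"dp":[0.0213,0,0],"spin":0}
    - {"fingers":0.0,"dp":[0.0293,0,0],"spin":0}
    - {"fingers":0.0,"dp":[0.04,0,0],"spin":0}
    - {"fingers":0.0,"dp":[0.0507,0,0],"spin":0}
    - {"fingers":0.0,"dp":[0.056,0,0],"spin":0}
    - {"fingers":0.0,"dp":[0.056,0,0],"spin":0}

```text
t: 4.15
eef_pos: [0.5499, 0.1125, 0.1293]
orientation: [0.67, 0.742, 0.0, -0.0]
contact_force: [-0.2, -0.6, -0.6]
width: 0.0079
grip_force: 58.8
```

To row units: -0.075 m / 0.75 = -0.1, -0.07 m / 0.75 = -0.0933.

Request:
move_arm:
  commands:
    - {"fingers":0.0,"dp":[0,0,-0.0267],"spin":0}
    - {"fingers":0.0,"dp":[0,0,-0.0533],"spin":0}
    - {"fingers":0.0,"dp":[0,-0.04,-0.0533],"spin":0}
    - {"fingers":0.0,"dp":[0,-0.0933,-0.0533],"spin":0}
    - {"fingers":0.0,"dp":[0,-0.1,-0.0333],"spin":0}
    - {"fingers":0.0,"dp":[0,-0.1,0],"spin":0}
    - {"fingers":0.0,"dp":[0,-0.1,0],"spin":0}
    - {"fingers":0.0,"dp":[0,-0.1,0],"spin":0}

```text
t: 4.95
eef_pos: [0.4755, 0.1039, 0.1295]
orientation: [0.671, 0.742, -0.0, -0.0]
contact_force: [1.2, -0.0, -0.1]
width: 0.0077
grip_force: 58.9
```

```bash
python3 -c "
from h import *
o=bot.get_obs();print(o['contact_force'],o['torque'],o['eef_pos'],o['width'])
d=wgrab();p=wpts(d);cv2.imwrite('pics/w3.png',cv2.resize(d['image'],(800,600),interpolation=cv2.INTER_CUBIC))
s=grab('side');cv2.imwrite('pics/s3.png',cv2.resize(s['image'][120:260,200:360],(800,700)))"
```

```text
[ 1.1841526  -0.031221   -0.09751647] [ 0.05184124 -0.01957173  0.02603058] [0.47549673 0.10386911 0.12948587] 0.007654490359489443
```

View pics/w3.png

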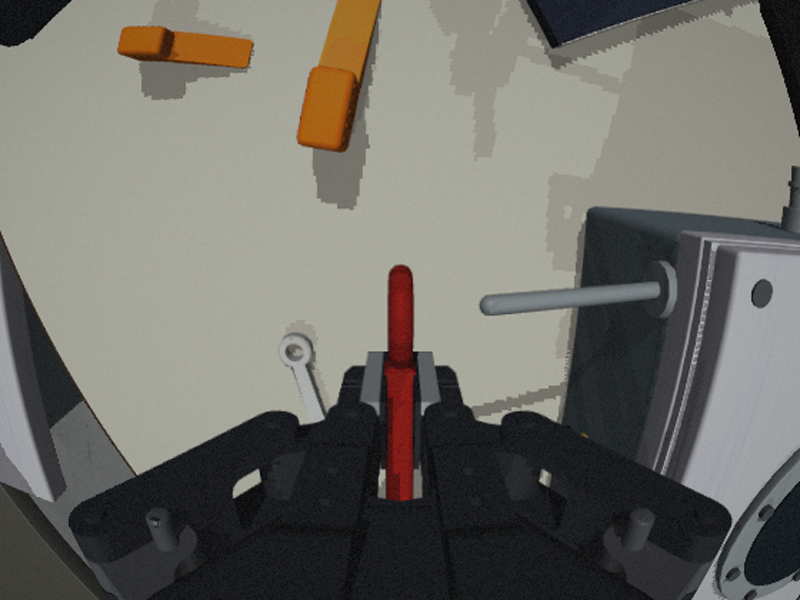

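```bash
python3 - <<'E'
from h import *
d=dict(np.load('wrist.npz'));p=wpts(d);hsv=cv2.cvtColor(d['image'],cv2.COLOR_BGR2HSV)
def tc(q):
    c,s=np.cos(YAW),np.sin(YAW);e=q[...,:2]-C0; return np.stack([c*e[...,0]+s*e[...,1],-s*e[...,0]+c*e[...,1],q[...,2]],-1)*1000
print('tcp',tc(bot.get_obs()['eef_pos']))
red=((hsv[...,0]<6)|(hsv[...,0]>174))&(hsv[...,1]>150)&(p[...,2]>.1)
ys=np.where(red.any(1))[0]
for r in range(ys.min(),ys.max()+1,5):
    c=np.where(red[r])[0]; print(r,c[0],c[-1],tc(np.nanmedian(p[r,c],0)).round(1))
for u in range(340,460,10):
    v=slice(195,225);q=p[v,u];q=q[(q[:,2]>.09)]
    if len(q):t=tc(q);print(u,'y',t[:,1].min().round(1),t[:,1].max().round(1),'x',t[:,0].mean().round(1),'topz',t[:,2].max().round(1))
E
```

```text
tcp [-109.06497938   84.26662658  130.14840023]
186 278 282 [-110.   127.   143.9]
191 273 287 [-110.1  125.9  148.4]
196 273 288 [-109.9  124.5  150.5]
201 273 288 [-109.9  123.1  153. ]
206 272 288 [-110.   121.6  154.8]
211 272 288 [-110.1  119.8  155.6]
216 272 288 [-110.1  118.3  156.5]
221 272 288 [-110.1  116.7  157.7]
226 272 288 [-110.3  114.9  157.8]
231 272 288 [-110.1  112.8  158. ]
236 273 288 [-109.9  110.9  158.4]
241 273 288 [-109.9  108.7  157.8]
246 272 287 [-110.2  106.1  156.8]
251 271 288 [-110.2  103.8  156.6]
256 269 289 [-110.7   99.6  151.9]
261 269 291 [-110.    96.8  151. ]
266 271 288 [-110.2   94.7  151.2]
271 271 288 [-110.2   92.3  151.2]
276 271 289 [-110.    90.1  151.5]
281 271 288 [-110.2   87.8  151.6]
286 271 288 [-110.2   85.2  151.8]
291 271 288 [-110.2   82.9  152.1]
296 271 288 [-110.2   80.5  152.1]
301 271 288 [-110.2   78.1  152.4]
306 271 288 [-110.2   75.4  152.4]
311 271 288 [-110.2   73.1  152.9]
316 271 288 [-109.9   70.5  153.1]
321 271 288 [-110.1   67.9  153.4]
326 270 289 [-110.2   65.3  153.7]
331 271 288 [-110.1   62.4  153.5]
336 271 288 [-110.1   59.6  154.1]
341 271 288 [-110.2   56.5  154. ]
346 271 288 [-110.1   54.1  154.9]
340 y 107.6 113.9 x -82.2 topz 131.5
350 y 108.4 113.8 x -77.3 topz 131.8
360 y 107.2 114.0 x -72.1 topz 129.8
370 y 107.2 114.0 x -66.7 topz 128.3
380 y 107.4 114.3 x -61.2 topz 126.7
390 y 107.4 114.3 x -55.4 topz 125.7
400 y 107.2 114.2 x -49.3 topz 123.5
410 y 107.2 113.7 x -43.1 topz 122.2
420 y 108.1 113.5 x -36.4 topz 120.1
430 y 108.0 113.8 x -29.6 topz 119.3
440 y 107.8 113.6 x -22.2 topz 117.0
450 y 92.4 114.1 x -7.0 topz 114.8
```

To row units: 0.034 m / 0.75 = 0.0453, 0.024 m / 0.75 = 0.032.

Request:
move_arm:
  commands:
    - {"fingers":0.0,"dp":[0,0,0.0133],"spin":0}
    - {"fingers":0.0,"dp":[0,0,0.0247],"spin":0}
    - {"fingers":0.0,"dp":[0,0.0133,0.0247],"spin":0}
    - {"fingers":0.0,"dp":[0,0.024,0.0247],"spin":0}
    - {"fingers":0.0,"dp":[0,0.032,0.0247],"spin":0}
    - {"fingers":0.0,"dp":[0,0.04,0.026],"spin":0}
    - {"fingers":0.0,"dp":[0,0.0453,0.0273],"spin":0}
    - {"fingers":0.0,"dp":[0,0.0453,0.0273],"spin":0}

```text
t: 5.85
eef_pos: [0.5098, 0.1074, 0.1086]
orientation: [0.671, 0.741, 0.0, -0.0]
contact_force: [-0.6, 0.9, -0.1]
width: 0.0078
grip_force: 58.9
```

```bash
python3 -c "
from h import *
o=bot.get_obs();print(o['contact_force'],o['torque'],o['eef_pos'],o['width'])
d=wgrab();cv2.imwrite('pics/w4.png',cv2.resize(d['image'][150:300,180:400],(800,545),interpolation=cv2.INTER_CUBIC))"
```

```text
[-0.60108097  0.86457374 -0.06167512] [ 0.06788434 -0.02960136 -0.01890196] [0.50979723 0.10741645 0.10863448] 0.007755767800837295
```

View pics/w4.png

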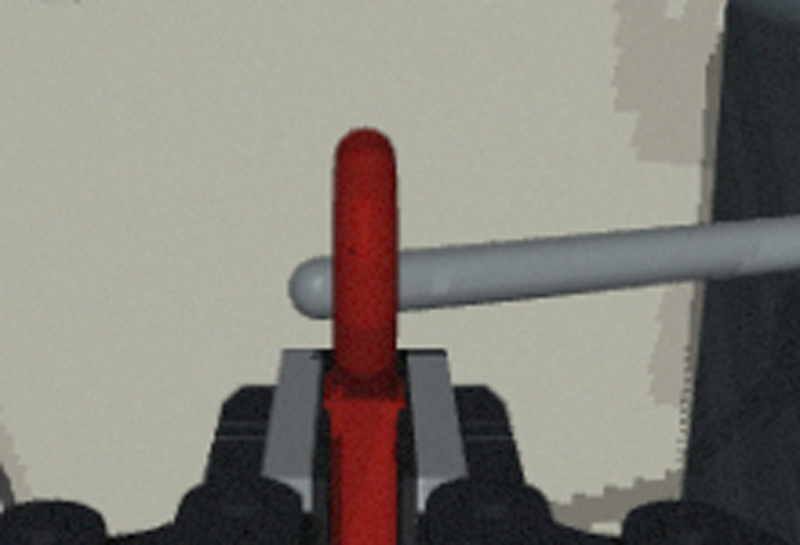

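The peg end shows through the ring (tip at (310,287) of the crop) with no contact force, so it's threaded. Going deeper.

To row units: 0.021 m / 0.75 = 0.028, 0.014 m / 0.75 = 0.0187.

Request:
move_arm:
  commands:
    - {"fingers":0.0,"dp":[0,0.0093,0.0027],"spin":0}
    - {"fingers":0.0,"dp":[0,0.0187,0.0053],"spin":0}
    - {"fingers":0.0,"dp":[0,0.028,0.0077],"spin":0}
    - {"fingers":0.0,"dp":[0,0.028,0.0107],"spin":0}
    - {"fingers":0.0,"dp":[0,0.028,0.0107],"spin":0}

```text
t: 6.4
eef_pos: [0.532, 0.1097, 0.1015]
orientation: [0.671, 0.741, 0.001, 0.001]
contact_force: [2.9, -2.2, 5.3]
width: 0.0077
grip_force: 59.8
```

To row units: -0.001 m / 0.75 = -0.0013.

Request:
move_arm:
  commands:
    - {"fingers":0.036,"dp":[0,0,-0.0013],"spin":0}
    - {"fingers":0.036,"dp":[0,0,-0.0013],"spin":0}
    - {"fingers":0.036,"dp":[0,0,-0.0013],"spin":0}
    - {"fingers":0.036,"dp":[0,0,-0.0013],"spin":0}
    - {"fingers":0.036,"dp":[0,0,-0.0013],"spin":0}
    - {"fingers":0.036,"dp":[0,0,-0.0013],"spin":0}

```text
t: 7.0
eef_pos: [0.5301, 0.1094, 0.1017]
orientation: [0.671, 0.742, -0.0, -0.0]
contact_force: [0.1, -0.1, 0.3]
width: 0.0362
grip_force: 0.0
```

```bash
python3 -c "
from h import *
o=bot.get_obs();print(o['contact_force'],o['eef_pos'],o['width'])
d=wgrab();cv2.imwrite('pics/w5.png',cv2.resize(d['image'],(800,600),interpolation=cv2.INTER_CUBIC))"
```

```text
[ 0.08138069 -0.08368255  0.33541583] [0.53014698 0.10943165 0.10171409] 0.03622751978757547
```

View pics/w5.png

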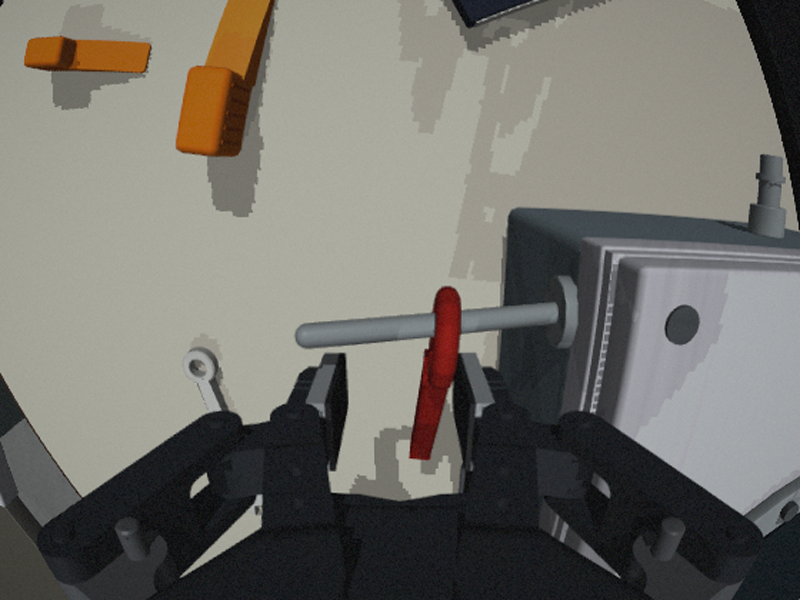

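The key hangs on the peg between the open pads (ring at (447,335)), nearer the rear pad. I'll shift a little toward the chamber, then go straight up.

To row units: -0.13 m / 0.75 = -0.1733, 0.006 m / 0.75 = 0.008.

Request:
move_arm:
  commands:
    - {"fingers":0.04,"dp":[0,0.008,-0.0013],"spin":0}
    - {"fingers":0.04,"dp":[0,0.008,-0.0013],"spin":0}
    - {"fingers":0.04,"dp":[0,0.008,-0.02],"spin":0}
    - {"fingers":0.04,"dp":[0,0.008,-0.04],"spin":0}
    - {"fingers":0.04,"dp":[0,0.008,-0.0667],"spin":0}
    - {"fingers":0.04,"dp":[0,0.008,-0.12],"spin":0}
    - {"fingers":0.04,"dp":[0,0.008,-0.1733],"spin":0}
    - {"fingers":0.04,"dp":[0,-0.0533,-0.1733],"spin":0}
    - {"fingers":0.05,"dp":[0,-0.08,-0.1733],"spin":0}
    - {"fingers":0.05,"dp":[0,-0.08,-0.1733],"spin":0}

```text
t: 8.05
eef_pos: [0.469, 0.1035, 0.2337]
orientation: [0.671, 0.742, 0.0, 0.001]
contact_force: [1.5, -0.8, -0.6]
width: 0.05
grip_force: 0.0
```

```bash
python3 - <<'E'
from h import *
d=wgrab();p=wpts(d);hsv=cv2.cvtColor(d['image'],cv2.COLOR_BGR2HSV)
cv2.imwrite('pics/w6.png',cv2.resize(d['image'],(800,600),interpolation=cv2.INTER_CUBIC))
def tc(q):
    c,s=np.cos(YAW),np.sin(YAW);e=q[...,:2]-C0; return np.stack([c*e[...,0]+s*e[...,1],-s*e[...,0]+c*e[...,1],q[...,2]],-1)*1000
red=((hsv[...,0]<6)|(hsv[...,0]>174))&(hsv[...,1]>150)
q=tc(p[red]);print(np.nanpercentile(q,[2,50,98],axis=0).round(1))
org=((hsv[...,0]<20)&(hsv[...,0]>8)&(hsv[...,1]>180)&(hsv[...,2]>90)).astype(np.uint8)
n,l,s,c=cv2.connectedComponentsWithStats(org)
for i in range(1,n):
    if s[i,4]>200:
        q=p[l==i];q=q[~np.isnan(q[:,0])];print(c[i],s[i],cv2.minAreaRect((q[:,:2]*1000).astype(np.float32)))
        t=q[q[:,2]>.034]
        if len(t)>20:print('blocktop',cv2.minAreaRect((t[:,:2]*1000).astype(np.float32)),t[:,2].mean())
print(bot.get_obs()['t']);todp([.43,.2,.2],84.4)
E
```

```text
[[-21.9  57.4  43.1]
 [-17.8  97.5 101.1]
 [-10.6 120.1 124.3]]
[255.46528882  63.4218336 ] [ 236   19   40   89 1887] ((431.0857849121094, 232.73724365234375), (105.33374786376953, 23.610496520996094), 84.1837387084961)
blocktop ((427.90557861328125, 201.30795288085938), (42.34354019165039, 23.122364044189453), 85.08404541015625) 0.03812637785603063
[149.48433048  46.84045584] [137  39  27  16 351] ((309.59320068359375, 243.22964477539062), (17.088930130004883, 31.042469024658203), 83.05384826660156)
[186.09235669  53.20859873] [164  43  45  21 628] ((348.42376708984375, 238.82041931152344), (17.67799186706543, 48.655540466308594), 84.85225677490234)
8.1
cur [0.4706 0.1034 0.2336] th 95.74 dp [ 0.1002 -0.0309  0.0334] spin 0.1978
```

View pics/w6.png

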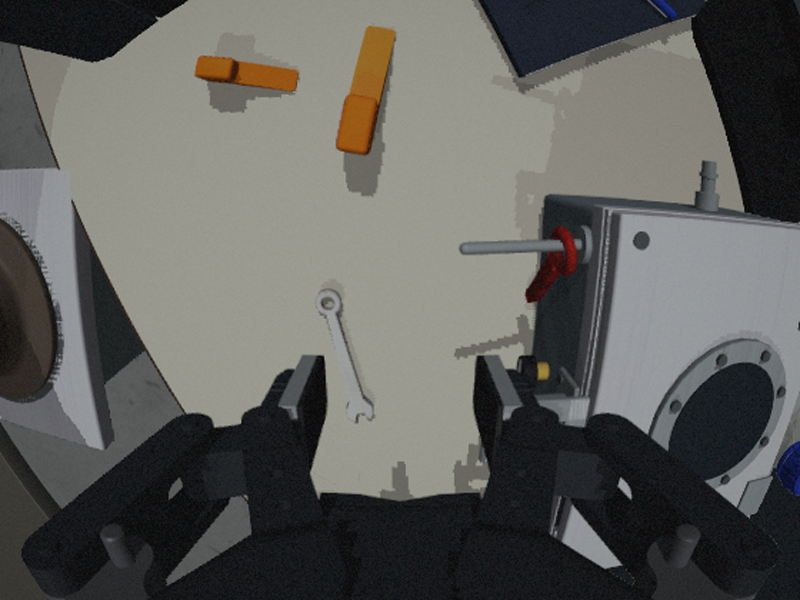

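The key hangs on the peg near the face (ring (568,250)), its blade tip at (532,297), possibly still swinging. The wedge block is at (357,123). Moving to the wedge.

To row units: 0.16 m / 0.75 = 0.2133, 0.14 m / 0.75 = 0.1867, 0.199 rad / 3.1416 = 0.0633.

Request:
move_arm:
  commands:
    - {"fingers":0.05,"dp":[0.0667,-0.0213,0.0267],"spin":0.0318}
    - {"fingers":0.05,"dp":[0.1347,-0.0427,0.0667],"spin":0.0633}
    - {"fingers":0.05,"dp":[0.1347,-0.0427,0.1333],"spin":0.0633}
    - {"fingers":0.05,"dp":[0.1347,-0.0427,0.1867],"spin":0.0633}
    - {"fingers":0.05,"dp":[0.1347,-0.0427,0.2133],"spin":0.0633}
    - {"fingers":0.05,"dp":[0.1347,-0.0427,0.2133],"spin":0.0633}

```text
t: 8.7
eef_pos: [0.4278, 0.2008, 0.0694]
orientation: [0.741, 0.672, -0.002, -0.001]
contact_force: [0.1, -0.5, 0.0]
width: 0.0501
grip_force: 0.0
```

```bash
python3 - <<'E'
from h import *
d=wgrab();p=wpts(d);hsv=cv2.cvtColor(d['image'],cv2.COLOR_BGR2HSV)
cv2.imwrite('pics/w7.png',cv2.resize(d['image'],(800,600),interpolation=cv2.INTER_CUBIC))
org=((hsv[...,0]<20)&(hsv[...,0]>8)&(hsv[...,1]>180)&(hsv[...,2]>90)).astype(np.uint8)
n,l,s,c=cv2.connectedComponentsWithStats(org)
for i in range(1,n):
    if s[i,4]>200:
        q=p[l==i];q=q[~np.isnan(q[:,0])];print(c[i],s[i],cv2.minAreaRect((q[:,:2]*1000).astype(np.float32)))
        t=q[q[:,2]>.034]
        if len(t)>20:print('blocktop',cv2.minAreaRect((t[:,:2]*1000).astype(np.float32)),t[:,2].mean())
print(bot.get_obs()['t']);todp([.4286,.2003,.009],84.3)
E
```

```text
[280.61451349 183.18462226] [ 260   94   42  177 6711] ((430.7779235839844, 233.30010986328125), (104.6063003540039, 24.020666122436523), 84.52979278564453)
blocktop ((427.7430114746094, 202.15362548828125), (41.92643737792969, 24.007400512695312), 84.11284637451172) 0.03814267349535146
[135.98344595 181.78682432] [  76  166  119   35 2960] ((333.3497314453125, 240.90530395507812), (18.469741821289062, 78.89663696289062), 83.62267303466797)
8.75
cur [0.4288 0.2013 0.0712] th 84.35 dp [-0.001  -0.      0.0622] spin 0.0009
```

View pics/w7.png

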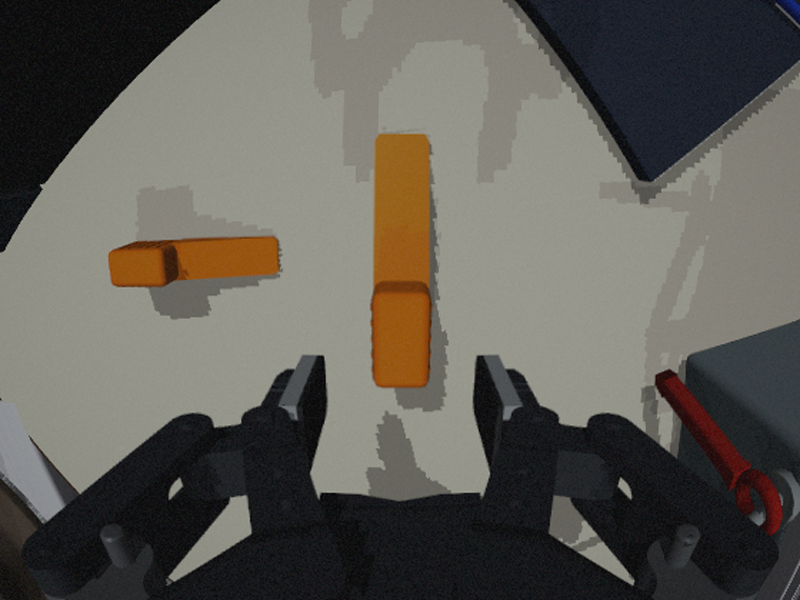

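The wedge block is centred between the pads at (401,335); the key is still swinging, with its tip now at (665,378). Descend and grip.

To row units: 0.062 m / 0.75 = 0.0827, 0.055 m / 0.75 = 0.0733.

Request:
move_arm:
  commands:
    - {"fingers":0.05,"dp":[-0.0007,0,0.0267],"spin":0}
    - {"fingers":0.05,"dp":[-0.0007,0,0.0533],"spin":0}
    - {"fingers":0.05,"dp":[-0.0007,0,0.0733],"spin":0}
    - {"fingers":0.05,"dp":[-0.0007,0,0.0827],"spin":0}
    - {"fingers":0.0,"dp":[-0.0007,0,0.0827],"spin":0}
    - {"fingers":0.0,"dp":[-0.0007,0,0.0827],"spin":0}
    - {"fingers":0.0,"dp":[-0.0007,0,0.0827],"spin":0}
    - {"fingers":0.0,"dp":[-0.0007,0,0.0827],"spin":0}
    - {"fingers":0.0,"dp":[-0.0007,0,0.0827],"spin":0}

```text
t: 9.65
eef_pos: [0.4297, 0.2008, 0.0111]
orientation: [0.741, 0.671, 0.001, 0.001]
contact_force: [-0.7, -1.0, 7.0]
width: 0.0234
grip_force: 59.7
```

```bash
python3 - <<'E'
from h import *
o=bot.get_obs();print(o['contact_force'],o['width'],o['grip_force'])
todp([*o['eef_pos'][:2],.155],5.6)
todp([*ch(-.150,-.08)[:2],.155],5.6)
E
```

```text
[-0.74772863 -0.96754763  7.03203359] 0.023440620544251507 59.673247933387756
cur [0.4297 0.2008 0.0111] th 84.31 dp [ 0.0002  0.0004 -0.1439] spin 1.3738
cur [0.4297 0.2008 0.0111] th 84.31 dp [-0.2604  0.0482 -0.144 ] spin 1.3738
```

To row units: -0.26 m / 0.75 = -0.3467, -0.19 m / 0.75 = -0.2533, 1.06 rad / 3.1416 = 0.3374.

Request:
move_arm:
  commands:
    - {"fingers":0.0,"dp":[0,0,-0.0267],"spin":0}
    - {"fingers":0.0,"dp":[0,0,-0.08],"spin":0}
    - {"fingers":0.0,"dp":[-0.0267,0,-0.1333],"spin":0.0318}
    - {"fingers":0.0,"dp":[-0.0667,0.0133,-0.1867],"spin":0.07}
    - {"fingers":0.0,"dp":[-0.1067,0.02,-0.24],"spin":0.1146}
    - {"fingers":0.0,"dp":[-0.1533,0.0267,-0.24],"spin":0.1592}
    - {"fingers":0.0,"dp":[-0.2,0.04,-0.24],"spin":0.2037}
    - {"fingers":0.0,"dp":[-0.2533,0.0467,-0.24],"spin":0.2483}
    - {"fingers":0.0,"dp":[-0.3067,0.0533,-0.24],"spin":0.2928}
    - {"fingers":0.0,"dp":[-0.3467,0.064,-0.24],"spin":0.3374}

```text
t: 10.65
eef_pos: [0.4499, -0.0658, 0.1905]
orientation: [0.98, 0.201, 0.0, 0.001]
contact_force: [0.3, -0.5, -1.0]
width: 0.0229
grip_force: 58.9
```

```bash
python3 - <<'E'
from h import *
o=bot.get_obs();print(o['contact_force'],o['width'],o['grip_force'])
todp([*ch(-.150,-.08)[:2],.155],5.6)
E
```

```text
[ 0.32583684 -0.46650886 -1.0206115 ] 0.022918895593240028 58.892685770988464
cur [ 0.4499 -0.0658  0.1905] th 23.17 dp [ 0.0025 -0.0018  0.0355] spin 0.3067
```

To row units: 0.047 m / 0.75 = 0.0627, 0.035 m / 0.75 = 0.0467, 0.307 rad / 3.1416 = 0.0977.

Request:
move_arm:
  commands:
    - {"fingers":0.0,"dp":[0.0033,-0.0027,0],"spin":0.0318}
    - {"fingers":0.0,"dp":[0.0033,-0.0027,0.0267],"spin":0.07}
    - {"fingers":0.0,"dp":[0.0033,-0.0027,0.0467],"spin":0.0977}
    - {"fingers":0.0,"dp":[0.0033,-0.0027,0.0627],"spin":0.0977}
    - {"fingers":0.0,"dp":[0.0033,-0.0027,0.0627],"spin":0.0977}
    - {"fingers":0.0,"dp":[0.0033,-0.0027,0.0627],"spin":0.0977}

```text
t: 11.25
eef_pos: [0.4522, -0.0602, 0.1431]
orientation: [0.999, 0.054, 0.0, -0.0]
contact_force: [0.5, 0.4, -0.6]
width: 0.0229
grip_force: 58.9
```

```bash
python3 - <<'E'
from h import *
d=wgrab();p=wpts(d);hsv=cv2.cvtColor(d['image'],cv2.COLOR_BGR2HSV)
def tc(q):
    c,s=np.cos(YAW),np.sin(YAW);e=q[...,:2]-C0; return np.stack([c*e[...,0]+s*e[...,1],-s*e[...,0]+c*e[...,1],q[...,2]],-1)*1000
org=((hsv[...,0]<20)&(hsv[...,0]>8)&(hsv[...,1]>180)&(hsv[...,2]>90)).astype(np.uint8)
n,l,s,c=cv2.connectedComponentsWithStats(org)
for i in range(1,n):
    if s[i,4]>1000:
        q=tc(p[l==i]);q=q[~np.isnan(q[:,0])];print(c[i],s[i],cv2.minAreaRect(q[:,:2].astype(np.float32)))
        for x in range(-130,-60,10):
            t=q[abs(q[:,0]-x)<2]
            if len(t):print(x,t[:,1].min().round(1),t[:,1].max().round(1),np.median(t[:,2]).round(1))
red=((hsv[...,0]<6)|(hsv[...,0]>174))&(hsv[...,1]>150)
q=tc(p[red]);print('red',np.nanpercentile(q,[2,50,98],axis=0).round(1) if len(q) else 0)
lid=(abs(p[...,2]-.151)<.004)&(hsv[...,1]<60);q=tc(p[lid]);print('lid',np.nanpercentile(q,[1,50,99],axis=0).round(1))
# profile along y near lid edge, looking for notch floor (z<136, x>0..)
g=tc(p);
for y in range(-120,-40,5):
    m=(abs(g[...,1]-y)<1.5)&(g[...,0]>-30)&(g[...,0]<30)&(g[...,2]>100)
    t=g[m]
    if len(t):
        top=t[t[:,2]>146]; lo=t[(t[:,2]<137)]
        print(y,'lidfront',top[:,0].min().round(1) if len(top) else None,'rim xmin',lo[:,0].min().round(1) if len(lo) else None, 'z',np.percentile(lo[:,2],[5,50,95]).round(1) if len(lo) else None)
o=bot.get_obs();print(o['t'],o['contact_force']);todp([*ch(-.150,-.08)[:2],.1435],5.6)
E
```

```text
[279.0659835  205.60618179] [  251    86    57   244 12003] ((-117.80331420898438, -74.81517028808594), (104.52815246582031, 23.66790008544922), 0.895911455154419)
-130 -86.6 -63.8 168.7
-120 -86.5 -63.3 148.7
-110 -86.4 -63.3 146.1
-100 -86.3 -63.2 143.6
-90 -85.9 -63.1 141.2
-80 -85.9 -62.4 138.6
-70 -85.9 -62.6 136.1
red [[-207.6 -233.    19.3]
 [ -17.9  109.1   86.7]
 [ -12.5  128.8  121.8]]
lid [[-142.6  -98.9  147.1]
 [ -49.6   -3.   151.1]
 [   0.3   85.   154.9]]
11.3 [-0.06897967  0.46105536 -0.82274369]
cur [ 0.4525 -0.0603  0.1434] th 6.11 dp [-0.0012  0.0029 -0.0001] spin 0.0089
```

To row units: 0.076 m / 0.75 = 0.1013, 0.074 m / 0.75 = 0.0987, 0.009 rad / 3.1416 = 0.0029.

Request:
move_arm:
  commands:
    - {"fingers":0.0,"dp":[0,0.004,0],"spin":0.0029}
    - {"fingers":0.0,"dp":[0.0267,0.004,0],"spin":0.0029}
    - {"fingers":0.0,"dp":[0.06,0.004,0],"spin":0.0029}
    - {"fingers":0.0,"dp":[0.0733,0.004,0],"spin":0.0029}
    - {"fingers":0.0,"dp":[0.0813,0.004,0],"spin":0.0029}
    - {"fingers":0.0,"dp":[0.088,0.004,0],"spin":0.0029}
    - {"fingers":0.0,"dp":[0.0933,0.004,0],"spin":0.0029}
    - {"fingers":0.0,"dp":[0.0987,0.004,0],"spin":0.0029}
    - {"fingers":0.0,"dp":[0.1013,0.004,0],"spin":0.0029}

```text
t: 12.2
eef_pos: [0.5281, -0.0554, 0.1428]
orientation: [0.999, 0.048, 0.0, 0.0]
contact_force: [-0.2, -0.4, 0.1]
width: 0.0232
grip_force: 58.9
```

```bash
python3 -c "
from h import *
o=bot.get_obs();print(o['contact_force'],o['torque'],o['t'])
todp([*ch(-.073,-.08)[:2],.1435],5.6)"
```

```text
[-0.17131227 -0.44069922  0.05173458] [-0.00025284  0.0267784  -0.06176172] 12.2
cur [ 0.5281 -0.0554  0.1428] th 5.49 dp [ 0.0001  0.0003 -0.0007] spin -0.0019
```

No contact with the tip about 12 mm in, so it's in the notch. Lowering to feel the floor.

Request:
move_arm:
  commands:
    - {"fingers":0.0,"dp":[0,0,0.0013],"spin":0}
    - {"fingers":0.0,"dp":[0,0,0.002],"spin":0}
    - {"fingers":0.0,"dp":[0,0,0.0027],"spin":0}
    - {"fingers":0.0,"dp":[0,0,0.0027],"spin":0}

```text
t: 12.6
eef_pos: [0.5277, -0.0555, 0.141]
orientation: [0.999, 0.048, -0.0, 0.0]
contact_force: [-2.6, 0.2, 3.4]
width: 0.0231
grip_force: 59.5
```

To row units: 0.012 m / 0.75 = 0.016, -0.0005 m / 0.75 = -0.0007.

Request:
move_arm:
  commands:
    - {"fingers":0.0,"dp":[0.004,0,-0.0007],"spin":0}
    - {"fingers":0.0,"dp":[0.008,0,-0.0007],"spin":0}
    - {"fingers":0.0,"dp":[0.0107,0,-0.0007],"spin":0}
    - {"fingers":0.0,"dp":[0.0133,0,-0.0007],"spin":0}
    - {"fingers":0.0,"dp":[0.016,0,-0.0007],"spin":0}
    - {"fingers":0.0,"dp":[0.016,0,-0.0007],"spin":0}

```text
t: 13.2
eef_pos: [0.5367, -0.0547, 0.141]
orientation: [0.999, 0.048, -0.004, 0.0]
contact_force: [-15.7, -1.4, 10.6]
width: 0.0229
grip_force: 60.8
```

To row units: 0.004 m / 0.75 = 0.0053, 0.003 m / 0.75 = 0.004.

Request:
move_arm:
  commands:
    - {"fingers":0.0,"dp":[0.0013,0,0],"spin":0}
    - {"fingers":0.0,"dp":[0.0027,0,0],"spin":0}
    - {"fingers":0.0,"dp":[0.004,0,0],"spin":0}
    - {"fingers":0.0,"dp":[0.0053,0,0],"spin":0}
    - {"fingers":0.0,"dp":[0.0053,0,0],"spin":0}
    - {"fingers":0.0,"dp":[0.0053,0,0],"spin":0}

```text
t: 13.8
eef_pos: [0.54, -0.0546, 0.1411]
orientation: [0.999, 0.048, -0.004, 0.001]
contact_force: [-17.8, -0.6, 13.6]
width: 0.0233
grip_force: 60.9
```

To row units: 0.004 m / 0.75 = 0.0053, 0.001 m / 0.75 = 0.0013.

Request:
move_arm:
  commands:
    - {"fingers":0.0,"dp":[0.0013,0,0],"spin":0}
    - {"fingers":0.0,"dp":[0.0027,0,0],"spin":0}
    - {"fingers":0.0,"dp":[0.004,0,0],"spin":0}
    - {"fingers":0.0,"dp":[0.0053,0,0],"spin":0}
    - {"fingers":0.0,"dp":[0.0053,0,0],"spin":0}

```text
t: 14.3
eef_pos: [0.544, -0.0543, 0.1411]
orientation: [0.999, 0.048, -0.004, 0.001]
contact_force: [-16.8, -1.4, 14.2]
width: 0.0234
grip_force: 60.9
```

```bash
cp -n side.npz side_shut.npz; cp -n scene.npz scene_shut.npz
cat > lid.py <<'E'
from h import *
def tc(q):
    c,s=np.cos(YAW),np.sin(YAW);e=q[...,:2]-C0; return np.stack([c*e[...,0]+s*e[...,1],-s*e[...,0]+c*e[...,1],q[...,2]],-1)*1000
def fit(d):
    g=tc(pts(d));m=(abs(g[...,2]-152)<9)&(g[...,0]>8)&(g[...,0]<150)&(abs(g[...,1])<120)&(np.hypot(g[...,0]-105,g[...,1])>60);return g,m
for n in('side','scene'):
    a,ma=fit(np.load(n+'_shut.npz'));b,mb=fit(grab(n));m=ma&mb
    # common pixels: height change vs distance from hinge
    dz=(b-a)[m][:,2];x=196-a[m][:,0];k=abs(dz-np.median(dz))<6
    A=np.c_[x[k],np.ones(k.sum())];print(n,k.sum(),'opening rad thru hinge',(dz[k]@x[k]/(x[k]@x[k])).round(4),'affine',np.linalg.lstsq(A,dz[k],rcond=None)[0].round(4))
d=wgrab();p=wpts(d);hsv=cv2.cvtColor(d['image'],cv2.COLOR_BGR2HSV);g=tc(p)
red=((hsv[...,0]<6)|(hsv[...,0]>174))&(hsv[...,1]>150)&(g[...,1]>40)&(abs(g[...,0])<90)&(g[...,2]>5)
if red.any():print('red',np.nanpercentile(g[red],[2,50,98],axis=0).round(1))
org=((hsv[...,0]<20)&(hsv[...,0]>8)&(hsv[...,1]>180)&(hsv[...,2]>90))&(g[...,2]>.125)&(g[...,1]<0)
t=g[org&(g[...,2]>162)];o=bot.get_obs();print('block top rect',cv2.minAreaRect(t[:,:2].astype(np.float32)),'z',np.median(t[:,2]).round(1),'tcp',tc(o['eef_pos']).round(1),o['contact_force'].round(1),o['t'])
E
python3 lid.py
```

```text
side 3507 opening rad thru hinge 0.01 affine [0.0091 0.1267]
scene 1370 opening rad thru hinge 0.0091 affine [0.004  0.6707]
red [[-23.7  95.3  33.2]
 [-15.6 104.6  93.9]
 [ -8.8 116.5 120.5]]
block top rect ((-58.31599426269531, -52.04523468017578), (42.22260284423828, 75.64224243164062), 1.2799072265625) z 168.2 tcp [-57.1 -80.1 141.1] [-17.1  -2.8  14.4] 14.45
```

Lid is about 2 mm open by both cameras, matching the geometry. Pushing 6 mm more.

To row units: 0.006 m / 0.75 = 0.008, 0.0045 m / 0.75 = 0.006.

Request:
move_arm:
  commands:
    - {"fingers":0.0,"dp":[0.002,0,0],"spin":0}
    - {"fingers":0.0,"dp":[0.004,0,0],"spin":0}
    - {"fingers":0.0,"dp":[0.006,0,0],"spin":0}
    - {"fingers":0.0,"dp":[0.008,0,0],"spin":0}
    - {"fingers":0.0,"dp":[0.008,0,0],"spin":0}
    - {"fingers":0.0,"dp":[0.008,0,0],"spin":0}
    - {"fingers":0.0,"dp":[0.008,0,0],"spin":0}
    - {"fingers":0.0,"dp":[0.008,0,0],"spin":0}

```text
t: 15.25
eef_pos: [0.5502, -0.0538, 0.1411]
orientation: [0.999, 0.048, -0.004, 0.001]
contact_force: [-16.2, -1.4, 13.6]
width: 0.0229
grip_force: 60.9
```

```bash
python3 lid.py
```

```text
side 3239 opening rad thru hinge 0.0179 affine [0.0172 0.0902]
scene 1322 opening rad thru hinge 0.0157 affine [0.0101 0.7342]
red [[-23.5  95.7  39. ]
 [-15.3 105.   96.4]
 [ -8.5 117.2 120.6]]
block top rect ((-51.90244674682617, -52.930458068847656), (41.79055404663086, 74.04188537597656), 1.3772400617599487) z 168.3 tcp [-50.9 -80.2 141.1] [-17.1  -2.8  13.3] 15.4
```

Request:
move_arm:
  commands:
    - {"fingers":0.0,"dp":[0,0,0],"spin":0}
    - {"fingers":0.0,"dp":[0,0,0],"spin":0}
    - {"fingers":0.0,"dp":[0,0,0],"spin":0}
    - {"fingers":0.0,"dp":[0,0,0],"spin":0}
    - {"fingers":0.0,"dp":[0,0,0],"spin":0}
    - {"fingers":0.0,"dp":[0,0,0],"spin":0}
    - {"fingers":0.0,"dp":[0,0,0],"spin":0}
    - {"fingers":0.0,"dp":[0,0,0],"spin":0}
    - {"fingers":0.0,"dp":[0,0,0],"spin":0}
    - {"fingers":0.0,"dp":[0,0,0],"spin":0}

```text
t: 16.4
eef_pos: [0.5502, -0.0538, 0.1411]
orientation: [0.999, 0.048, -0.004, 0.001]
contact_force: [-16.5, -2.2, 13.2]
width: 0.023
grip_force: 60.9
```

```bash
python3 lid.py; python3 - <<'E'
from lid import *
print('---')
for i in range(10):
    g=tc(pts(grab('side')));h=cv2.cvtColor(np.load('side.npz')['image'],cv2.COLOR_BGR2HSV)
    r=((h[...,0]<6)|(h[...,0]>174))&(h[...,1]>120)&(g[...,1]>40)&(abs(g[...,0]+20)<40)&(g[...,2]>5)
    print(r.sum(),np.nanpercentile(g[r],[2,50,98],axis=0).round(1).tolist())
E
```

```text
side 3243 opening rad thru hinge 0.0182 affine [0.0178 0.057 ]
scene 1318 opening rad thru hinge 0.0162 affine [0.009  0.9394]
red [[-18.7  95.7  54.3]
 [-14.1 104.7 104.3]
 [ -8.1 118.3 120.4]]
block top rect ((-51.78721618652344, -52.45528793334961), (41.664337158203125, 74.97632598876953), 1.1009899377822876) z 168.3 tcp [-50.9 -80.2 141.1] [-17.9  -2.6  13.5] 16.55
side 3245 opening rad thru hinge 0.0179 affine [0.0166 0.1723]
scene 1328 opening rad thru hinge 0.0162 affine [0.0129 0.4354]
red [[-18.7  95.6  52.6]
 [-14.1 104.4 103.4]
 [ -8.2 117.9 120.5]]
block top rect ((-52.016990661621094, -52.052005767822266), (41.8678092956543, 75.78630065917969), 1.365574598312378) z 168.3 tcp [-50.9 -80.2 141.1] [-16.4  -1.6  13. ] 16.7
---
0 [nan, nan, nan]
0 [nan, nan, nan]
1 [[-23.5, 431.3, 185.1], [-23.5, 431.3, 185.1], [-23.5, 431.3, 185.1]]
0 [nan, nan, nan]
0 [nan, nan, nan]
0 [nan, nan, nan]
0 [nan, nan, nan]
1 [[-49.7, 418.2, 309.2], [-49.7, 418.2, 309.2], [-49.7, 418.2, 309.2]]
0 [nan, nan, nan]
0 [nan, nan, nan]
  return np.nanmean(a, axis, out=out, keepdims=keepdims)
```

```bash
cat > sw.py <<'E'
from h import *
import sys
def tc(q):
    c,s=np.cos(YAW),np.sin(YAW);e=q[...,:2]-C0; return np.stack([c*e[...,0]+s*e[...,1],-s*e[...,0]+c*e[...,1],q[...,2]],-1)*1000
for i in range(int(sys.argv[1])):
    d=wgrab()
    h=cv2.cvtColor(d['image'],cv2.COLOR_BGR2HSV);g=tc(wpts(d))
    r=((h[...,0]<6)|(h[...,0]>174))&(h[...,1]>120)&(g[...,1]>20)&(g[...,1]<200)&(abs(g[...,0]+20)<50)&(g[...,2]>5)
    v,u=np.where(r);lo=g[r&(g[...,2]<75)]
    print(i,r.sum(),u.mean().round(1),v.mean().round(1),'low blade y',lo[:,1].mean().round(1) if len(lo) else None, end=' | ' if i%3<2 else '\n')
print(bot.get_obs()['t'])
E
python3 sw.py 24
```

```text
0 698 27.9 179.9 low blade y 104.6 | 1 700 27.7 180.0 low blade y 104.7 | 2 695 27.7 179.9 low blade y 104.5
3 704 28.2 179.9 low blade y 104.7 | 4 701 27.9 180.0 low blade y 104.6 | 5 697 27.8 179.9 low blade y 104.6
6 719 28.2 179.9 low blade y 104.6 | 7 707 28.0 180.0 low blade y 104.6 | 8 713 28.0 179.9 low blade y 104.6
9 698 27.9 179.9 low blade y 104.6 | 10 700 28.0 180.0 low blade y 104.6 | 11 701 27.8 180.0 low blade y 104.6
12 704 28.2 179.9 low blade y 104.6 | 13 682 27.7 179.9 low blade y 104.5 | 14 697 27.7 180.0 low blade y 104.5
15 706 28.1 180.0 low blade y 104.8 | 16 713 28.3 179.9 low blade y 104.7 | 17 696 27.7 179.9 low blade y 104.6
18 699 27.8 180.0 low blade y 104.6 | 19 701 27.8 180.0 low blade y 104.7 | 20 705 28.0 179.9 low blade y 104.6
21 711 27.8 180.0 low blade y 104.6 | 22 697 27.8 179.9 low blade y 104.7 | 23 709 27.8 180.0 low blade y 104.6
18.4
```

```bash
python3 -c "
from station import bot
print(bot.hand_in())"
```

```text
the job is handed in; nothing more can be done
None
```

I handed the job in at 18.4 s: the key hangs at rest by its ring on the peg, and the gripper holds the wedge in the notch with the lid about 3.5 mm open at its front edge (about 0.017 rad). The station returned no verdict, and I took no final measurement of the timer, beaker or spanner, though no commanded path went near them.

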